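Put the microscope lenses away in their cups

ROBOT

A 6-joint arm with a two-finger parallel gripper is mounted at the origin on the work surface. World frame = base frame: x ahead of the robot, y to its left, z up, the work surface at z = 0. Lengths are in mm, angles in rad, forces in N, time in s.
With the tool pointing down it reaches from about 350 to 950 mm from the base axis. Payload 17.4 kg.
Tool frame: the origin (TCP) lies midway between the tips of the shut fingers; the grasp point (between the pads) lies 19 mm behind it (r.pinch_z is the distance from the TCP to the grasp point, in mm); z points along the fingers, y is the direction in which the jaws open and shut (so a half turn about z gives the same grasp; the last joint's range is limited). The gripper opens to 93 mm and grips with 3 to 60 N. Pads are 15 mm wide; open, the fingers measure 128 mm over their backs; the gripper's body (75 mm by 188 mm) begins 65 mm behind the grasp point.
Start: joints at [-1.215, 0.116, 1.442, -0, 1.584, -0.038], TCP at [258.989, -623.343, 178.846] pointing down, gripper open.
Joint ranges: [-2.83, 2.83], [-0.83, 2.19], [0.07, 2.5], [-1.14, 4.28], [0.01, 3], [-2.97, 2.97]. Speed limits (rad/s): [1.89, 1.89, 2.22, 3.14, 3.14, 3.14].

INTERFACE

Orientations are given as a unit quaternion [x, y, z, w].
In Python, from rig import r gives the robot as it stands.
- The arm moves only by the shell command python3 -m inch 'ROWS' [FORCE]. ROWS is JSON, a list of rows, each a list of 5 numbers: the shift along the tool's x, y, z in cm, then the turn about the tool's z in degrees, then the closure, from 0 (fully open) to 1 (shut). In form: [[dx, dy, dz, spin, fingers], ...]. A call has exactly 8 rows; each row is the pose to reach, as a shift and turn from the pose commanded when the call began, along the tool's axes at that moment; what a row does not reach only later rows make up. A row lasts 1/12 s, in which the tool goes at most 41.7 mm and 7.16 degrees, less where a joint would pass 70% of its speed; a pose out of reach is approached as far as the arm can. A call with a gripper value outside its range is refused whole. The fingers move at their own pace and stop on an object; FORCE is the grip in N (left out, the last holds). Time passes only in rows, so rows that repeat a pose let the fingers close, or fill a call up. It gives the time, the measured TCP pose, the force and the opening at its end, in the units of the state.
- r.sense(): the state, without advancing time (a new reading comes with each control period).
- r.read_camera(name): name is "scene" or "top" or "wrist"; returns a dict with "image" (480x640x3 uint8, blue, green, red), "range_z" (480x640 float32, mm along the optical axis (not along the pixel's ray), 0 where there is no reading), "vertical_fov" (degrees; the focal length in pixels is half the picture's height over the tangent of half this angle, whatever the lens; pixels are square), "cx", "cy" (the principal point, pixels), "extrinsics" (4x4, takes a point from world to camera coordinates). Camera axes: x right, y up, looking along -z (the intrinsics and any distortion apply to the point x, -y, -z); pixel columns grow to the right and rows downward; lengths in mm; the calibration is good to about 2 mm. A picture is of the moment at which its call begins.
- r.job_done(): hands the job in, once; it reports no verdict.
The state is a dict: "t": time; "qpos": joint angles; "joint_vel": joint speeds; "joint_torque": joint torques, N m; "tcp_pos": TCP position; "eef_rot": TCP orientation; "force": force on the tool from outside, world axes, zero at the start; "wrist_torque": the same for the moment, N m; "finger_gap": opening from 0.0 (shut) to 1.0 (fully open).
Only numpy, scipy, OpenCV 4.12 (cv2) and the standard library are available. Lean on these libraries where they do the work, as an engineer would, in place of code of your own. Each camera call takes 0.05 s, during which the arm holds its last target. There are 200 camera calls.

TASK

Put the microscope's four black lenses away: stand each one upright on the floor of the round grey cup of its own size, the smallest lens in the smallest cup and so on up to the largest in the largest. Lower them in gently, without dropping or toppling any, and leave the sample jar and the slide case where they are.

Things in the scene. Friction and masses are not known exactly. Their poses are not given: they have to be found in the camera images.
- lens_xs_mid (a point): The smallest of four loose lenses: an upright black cylinder 22 mm in diameter and 56 mm tall with two thin bright metal rings and a round glass on top, about 50 g. The straight black wall (full diameter) runs from its foot to 10 mm below its top. The point is at its centre, half-way up (28 mm above its foot); z is its axis, up when it stands.
- lens_s_mid (a point): The second smallest of four loose lenses: an upright black cylinder 34 mm in diameter and 62 mm tall with two thin bright metal rings and a round glass on top, about 110 g. The straight black wall (full diameter) runs from its foot to 10 mm below its top. The point is at its centre, half-way up (31 mm above its foot); z is its axis, up when it stands.
- lens_m_mid (a point): The second largest of four loose lenses: an upright black cylinder 46 mm in diameter and 68 mm tall with two thin bright metal rings and a round glass on top, about 180 g. The straight black wall (full diameter) runs from its foot to 10 mm below its top. The point is at its centre, half-way up (34 mm above its foot); z is its axis, up when it stands.
- lens_l_mid (a point): The largest of four loose lenses: an upright black cylinder 58 mm in diameter and 74 mm tall with two thin bright metal rings and a round glass on top, about 280 g. The straight black wall (full diameter) runs from its foot to 10 mm below its top. The point is at its centre, half-way up (37 mm above its foot); z is its axis, up when it stands.
- cup_xs: The smallest of four low round grey storage cups with cork floors, fixed to the bench; it belongs to the smallest lens. Inside 40 mm across, outside 50 mm, rim 8 mm above the bench, inner floor 3 mm above the bench (5 mm below the rim). Origin: centre of its underside, on the bench.
- cup_s: The second smallest of four low round grey storage cups with cork floors, fixed to the bench; it belongs to the second smallest lens. Inside 52 mm across, outside 62 mm, rim 8 mm above the bench, inner floor 3 mm above the bench (5 mm below the rim). Origin: centre of its underside, on the bench.
- cup_m: The second largest of four low round grey storage cups with cork floors, fixed to the bench; it belongs to the second largest lens. Inside 64 mm across, outside 74 mm, rim 8 mm above the bench, inner floor 3 mm above the bench (5 mm below the rim). Origin: centre of its underside, on the bench.
- cup_l: The largest of four low round grey storage cups with cork floors, fixed to the bench; it belongs to the largest lens. Inside 76 mm across, outside 86 mm, rim 8 mm above the bench, inner floor 3 mm above the bench (5 mm below the rim). Origin: centre of its underside, on the bench.
- jar_mid (a point): Amber glass sample jar with a white cap, 50 mm in diameter, 62 mm tall, loose, not to be moved. The point is at its centre, half-way up.
- case_mid (a point): Flat black rectangular slide case, 60 mm (its x) by 45 mm (its y) by 30 mm high, loose, not to be moved. The point is at its centre, half-way up.

How it is judged (in metres and radians):
At the end, for the whole second after the job is handed in: Each lens stands upright (within 0.06 rad) in the cup of its own size rank, its axis within 12 mm of the cup's centre and its foot on the cup's floor (height within 3 mm), released and at rest; the jar and the slide case are within 15 mm of where they started (horizontal distance between lens_xs_mid and cup_xs below 0.012 m and z of lens_xs_mid in the frame of cup_xs between 0.028 and 0.034 m and angle between each of lens_xs_mid, lens_s_mid, lens_m_mid, lens_l_mid's own z axis and vertical below 0.06 rad and linear speed of each of lens_xs, lens_s, lens_m, lens_l below 0.02 m/s and angular speed of each of lens_xs, lens_s, lens_m, lens_l below 0.2 rad/s and contact force between each of lens_xs, lens_s, lens_m, lens_l and the fingers below 0.1 N and horizontal distance between lens_s_mid and cup_s below 0.012 m and z of lens_s_mid in the frame of cup_s between 0.031 and 0.037 m and horizontal distance between lens_m_mid and cup_m below 0.012 m and z of lens_m_mid in the frame of cup_m between 0.034 and 0.04 m and horizontal distance between lens_l_mid and cup_l below 0.012 m and z of lens_l_mid in the frame of cup_l between 0.037 and 0.043 m and distance of each of jar_mid, case_mid from where it was at the start of the episode below 0.015 m); the robot touches nothing.
It fails at once if a lens is dropped: it falls faster than 0.5 m/s (some 13 mm of free fall) with no finger touching it ((linear speed of lens_xs above 0.5 m/s and contact force between lens_xs and the fingers below 0.05 N) or (linear speed of lens_s above 0.5 m/s and contact force between lens_s and the fingers below 0.05 N) or (linear speed of lens_m above 0.5 m/s and contact force between lens_m and the fingers below 0.05 N) or (linear speed of lens_l above 0.5 m/s and contact force between lens_l and the fingers below 0.05 N)).
It fails at once if a lens is knocked over (tilted by more than 0.7 rad) (angle between any of lens_xs_mid, lens_s_mid, lens_m_mid, lens_l_mid's own z axis and vertical above 0.7 rad).
It fails at once if the sample jar is moved by more than 15 mm (distance of jar_mid from where it was at the start of the episode above 0.015 m).
It fails at once if the slide case is moved by more than 15 mm (distance of case_mid from where it was at the start of the episode above 0.015 m).
It also fails if it takes over 112 s, if anything falls off the work surface, if the arm or the gripper's body presses on something with over 40 N, if the wrist force passes 120 N, or if a joint passes its speed limit or range.

## Working session

There is one attempt and no reset: what is moved stays moved. The work goes in short steps, Python scripts to look and compute and a shell command to move; the robot and the scene stay as the last step left them, time stands still between calls to the robot, and variables do not carry over. Pictures are saved under pics/ and viewed, about 12 in all and at most 16, crops included, and the job is handed in when it is done.

```bash
ls; mkdir -p pics; cat > h.py <<'E'
import numpy as np, cv2
from rig import r
def cam(n):
    c=r.read_camera(n); c['f']=240/np.tan(np.radians(c['vertical_fov'])/2); return c
def ray(c,u,v):
    E=np.array(c['extrinsics']); R=E[:3,:3]; o=-R.T@E[:3,3]
    d=R.T@np.array([(u-c['cx'])/c['f'],-(v-c['cy'])/c['f'],-1.]); return o,d
def onplane(c,u,v,z):
    o,d=ray(c,u,v); return o+d*(z-o[2])/d[2]
def cloud(c):
    E=np.array(c['extrinsics']); R=E[:3,:3]; o=-R.T@E[:3,3]
    v,u=np.mgrid[:480,:640]; k=c['range_z']
    p=np.stack([(u-c['cx'])/c['f']*k,-(v-c['cy'])/c['f']*k,-k],-1)
    return p@R+o
E
python3 - <<'E'
from h import *
print({k:v for k,v in r.sense().items()})
for n in('top','scene'):
    c=cam(n); cv2.imwrite(f'pics/{n}0.png',c['image']); E=c['extrinsics']
    print(n,{k:c[k] for k in c if k not in('image','range_z')}); 
    k=c['range_z'];print((k>0).mean(), onplane(c,320,240,0))
E
```

```text
pics
{'t': 0.0, 'qpos': array([-1.21477380e+00,  1.16512454e-01,  1.44228741e+00, -1.21180444e-05,
        1.58399864e+00, -3.77915433e-02]), 'joint_vel': array([-0.00091435, -0.00018051,  0.00114154, -0.00147824, -0.00084893,
        0.00193848]), 'joint_torque': array([ 3.66767548e-03, -7.21258950e+01, -6.22609520e+01,  7.81627628e-02,
        2.37812352e-02, -4.70818179e-05]), 'tcp_pos': array([ 258.90927036, -623.08999703,  178.0736147 ]), 'eef_rot': array([ 9.80676203e-01,  1.95636963e-01, -1.01512562e-04, -5.94349675e-04]), 'force': array([-0.11124726, -0.45817602, -0.28112525]), 'wrist_torque': array([-0.0154466 ,  0.00079571,  0.00113873]), 'finger_gap': 0.9988025702053923}
top {'vertical_fov': 49.85936521676159, 'cx': 320.9504973006877, 'cy': 230.94024936929523, 'extrinsics': array([[ 1.83728942e-02, -9.99639852e-01,  1.95602445e-02,
        -1.80485241e+01],
       [ 9.97039000e-01,  1.97791428e-02,  7.43102845e-02,
        -5.35238550e+02],
       [-7.46704066e-02,  1.81370316e-02,  9.97043318e-01,
        -1.07655507e+03],
       [ 0.00000000e+00,  0.00000000e+00,  0.00000000e+00,
         1.00000000e+00]]), 'f': np.float64(516.3351433478063)}
0.9961946614583334 [517.32940741  -6.49291654   0.        ]
scene {'vertical_fov': 48.49008871137463, 'cx': 309.6817610937527, 'cy': 241.52267059188534, 'extrinsics': array([[ 2.07332170e-01,  9.78131698e-01,  1.64849365e-02,
        -1.07868795e+02],
       [-8.13182300e-01,  1.62951667e-01,  5.58731869e-01,
         3.88660764e+02],
       [ 5.43827104e-01, -1.29248349e-01,  8.29184506e-01,
        -1.40158234e+03],
       [ 0.00000000e+00,  0.00000000e+00,  0.00000000e+00,
         1.00000000e+00]]), 'f': np.float64(532.903322560332)}
0.996044921875 [480.17197495  31.15474542   0.        ]
```

View pics/top0.png

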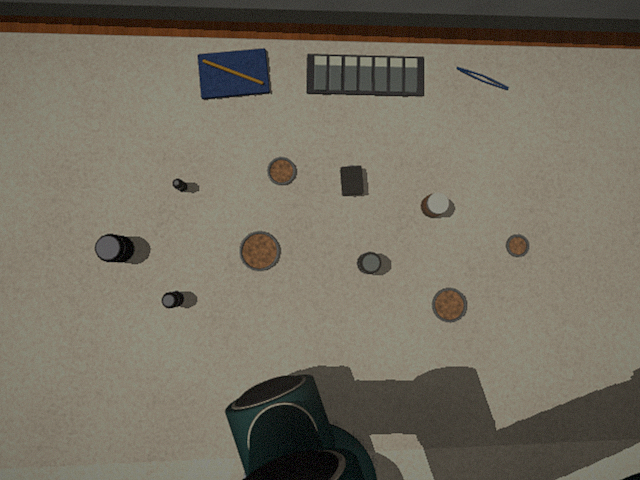

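View pics/scene0.png

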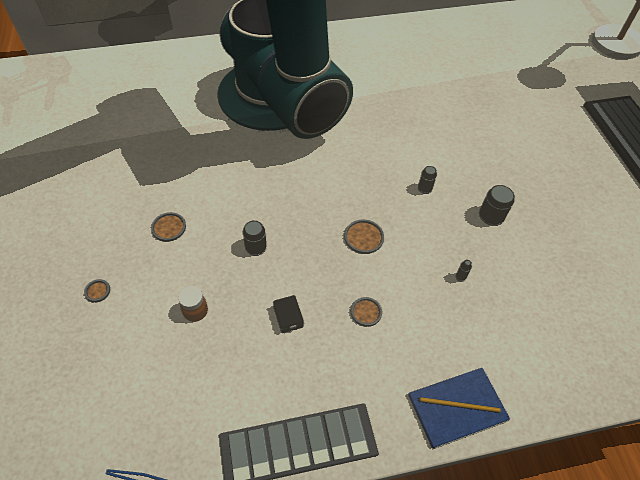

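The top view shows the lenses at xs (179,184), s (172,299), m (370,262) and l (113,248). The cups are at xs (517,245), s (282,171), m (450,305) and l (260,250). The jar is at (438,205) and the case at (352,181). The scene view agrees. Next I measure positions from both views.

```bash
cat > m.py <<'E'
from h import *
seeds={'xs':(179,184),'s':(172,299),'m':(370,262),'l':(113,248),'case':(352,181),'jar':(438,205)}
cups=dict(xs=(517,245),s=(282,171),m=(450,305),l=(260,250))
for n in('top','scene'):
    c=cam(n); P=cloud(c); im=c['image']; hsv=cv2.cvtColor(im,cv2.COLOR_BGR2HSV)
    z=P[...,2]; ok=(P[...,0]>300)&(P[...,0]<800)&(abs(P[...,1])<500)
    print(n,'bench z',np.median(z[ok]))
    nl,L,st,ce=cv2.connectedComponentsWithStats((ok&(z>14)&(z<110)).astype(np.uint8))
    for i in range(1,nl):
        if st[i,4]<40: continue
        p=P[L==i]; h=np.percentile(p[:,2],95); t=p[p[:,2]>h-4]
        (x,y),rad=cv2.minEnclosingCircle(t[:,:2].astype(np.float32))
        print(' obj px',ce[i].round(),'h',h.round(1),'top centre',np.round([x,y],1),'r',round(rad,1))
    H=hsv[...,0]; m=((H>3)&(H<18)&(hsv[...,1]>110)&(hsv[...,2]>50)&ok&(z<14)).astype(np.uint8)
    nl,L,st,ce=cv2.connectedComponentsWithStats(cv2.morphologyEx(m,cv2.MORPH_CLOSE,np.ones((5,5))))
    for i in range(1,nl):
        if st[i,4]<80: continue
        q=np.array([onplane(c,u,v,3)[:2] for v,u in np.argwhere(L==i)],np.float32)
        (x,y),rad=cv2.minEnclosingCircle(q)
        print(' cup px',ce[i].round(),'mean',q.mean(0).round(1),'circ',np.round([x,y],1),'r',round(rad,1),'area r',0, 'z',np.median(z[L==i]).round(1))
E
python3 m.py
```

```text
top bench z -0.33548216981125734
 obj px [351. 179.] h 32.7 top centre [646.6 -70.5] r 35.5
 obj px [178. 184.] h 58.0 top centre [627.2 293.7] r 7.9
 obj px [434. 204.] h 64.1 top centre [ 596.3 -246.2] r 22.3
 obj px [113. 248.] h 76.6 top centre [490.7 419.7] r 26.0
 obj px [369. 262.] h 70.7 top centre [ 471.  -107.1] r 19.5
 obj px [171. 299.] h 64.5 top centre [388.  298.6] r 14.0
 cup px [281. 171.] mean [666.7  81.2] circ [666.8  81.2] r 24.6 area r 0 z 2.6
 cup px [259. 251.] mean [491.9 124.3] circ [491.6 124.4] r 37.0 area r 0 z 2.7
 cup px [517. 245.] mean [ 514.  -434.3] circ [ 513.7 -435.2] r 18.6 area r 0 z 3.0
 cup px [449. 305.] mean [ 383.4 -285.1] circ [ 383.5 -285.7] r 30.5 area r 0 z 2.7
scene bench z 0.09082777322817037
 obj px [427. 178.] h 64.4 top centre [387.4 296.9] r 14.8
 obj px [497. 203.] h 76.6 top centre [490.2 418.5] r 28.0
 obj px [254. 236.] h 70.6 top centre [ 470.8 -108.5] r 20.8
 obj px [464. 269.] h 57.4 top centre [627.1 293.4] r 9.0
 obj px [192. 302.] h 63.9 top centre [ 596.  -246.4] r 22.5
 obj px [288. 313.] h 32.4 top centre [646.3 -70.6] r 35.4
 cup px [168. 226.] mean [ 382.6 -284.5] circ [ 382.6 -284.4] r 30.2 area r 0 z 3.0
 cup px [364. 236.] mean [490.5 125.3] circ [490.6 125.4] r 36.2 area r 0 z 3.4
 cup px [ 97. 290.] mean [ 512.9 -433.1] circ [ 513.4 -432.4] r 18.4 area r 0 z 2.9
 cup px [366. 311.] mean [665.5  82.2] circ [665.4  82.1] r 24.2 area r 0 z 3.2
```

```bash
cat > g.py <<'E'
import sys; from h import *
from scipy.spatial.transform import Rotation as R
T=dict(xs=(627,293.5),s=(387.7,297.7),m=(471,-108),l=(490.5,419),cxs=(513.5,-434),cs=(666,81.7),cm=(383,-285),cl=(491,125))
s=r.sense(); M=R.from_quat(s['eef_rot']).as_matrix()
print('t',round(s['t'],2),'tcp',s['tcp_pos'].round(1),'yaw',np.degrees(np.arctan2(M[1,0],M[0,0])).round(2),'F',s['force'].round(1),'gap',round(s['finger_gap']*93,1),'q6',s['qpos'][5].round(2),'tilt',M[2,2].round(5))
for a in sys.argv[1:]:
    d=np.array([*T[a],s['tcp_pos'][2]])-s['tcp_pos']; print(a,'shift cm',(M.T@d/10).round(2))
E
python3 -m inch '[[1.5,-1.5,0,5,0],[4,-4,0,11,0],[7,-7,0,17,0],[10,-10,0,22.6,0],[13,-13,0,22.6,0],[16,-16,0,22.6,0],[18.5,-18.5,0,22.6,0],[20,-20,0,22.6,0]]' 30; python3 g.py m
```

```text
t: 0.87
tcp_pos: [367.8, -358.8, 179.1]
eef_rot: [1.0, 0.0, 0.0, -0.0]
force: [-0.6, 0.1, 0.2]
finger_gap: 1.003
t 0.87 tcp [ 367.8 -358.8  179.1] yaw 0.04 F [-0.6  0.1  0.2] gap 93.3 q6 0.75 tilt -1.0
m shift cm [ 1.034e+01 -2.508e+01  1.000e-02]
```

```bash
python3 -m inch '[[1,-2.5,0,0,0],[3,-7,0,0,0],[5,-12,0,0,0],[7,-17,0,0,0],[9,-22,0,0,0],[10.3,-25.1,0,0,0],[10.3,-25.1,0,0,0],[10.3,-25.1,0,0,0]]'; python3 g.py m; python3 - <<'E'
from h import *
c=cam('wrist'); cv2.imwrite('pics/w1.png',c['image']); P=cloud(c); z=P[...,2]
ok=(c['range_z']>0)&(abs(P[...,0]-471)<60)&(abs(P[...,1]+108)<60)&(z>20)&(z<90)
p=P[ok]; print(len(p)); h=np.percentile(p[:,2],95); t=p[p[:,2]>h-4]; print(h, cv2.minEnclosingCircle(t[:,:2].astype(np.float32)))
E
```

```text
t: 1.53
tcp_pos: [471.5, -106.1, 178.8]
eef_rot: [1.0, 0.002, 0.0, -0.001]
force: [-0.6, 0.4, -0.1]
finger_gap: 1.005
t 1.53 tcp [ 471.5 -106.1  178.8] yaw 0.22 F [-0.6  0.4 -0.1] gap 93.4 q6 1.29 tilt -1.0
m shift cm [-0.05  0.19 -0.  ]
2445
68.81006069945033 ((470.3100280761719, -108.57099151611328), 19.978626251220703)
```

View pics/w1.png

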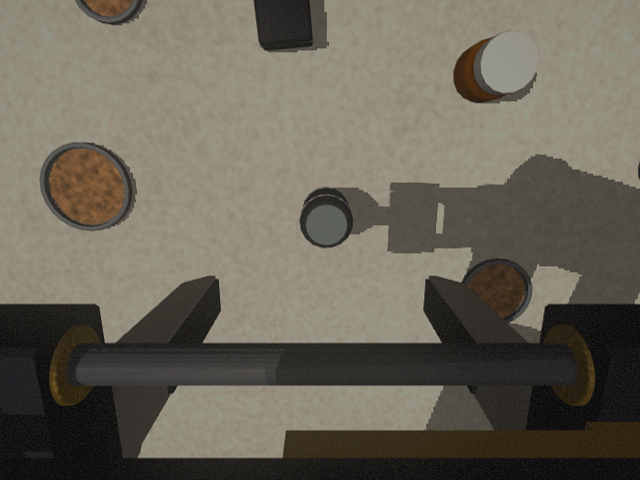

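The wrist picture shows lens m at (326,222), between the open fingers. It measures (470.3,-108.6) with its top at 68.8, which agrees with the fixed cameras. Now I descend and grip.

```bash
python3 -m inch '[[0,0.2,1,0,0],[0,0.2,3,0,0],[0,0.2,5.5,0,0],[0,0.2,8,0,0],[0,0.2,10.5,0,0],[0,0.2,13,0,0],[0,0.2,15.3,0,0],[0,0.2,16.2,0,0]]'
python3 -m inch '[[0,0,0,0,0],[0,0,0,0,1],[0,0,0,0,1],[0,0,0,0,1],[0,0,0,0,1],[0,0,0,0,1],[0,0,0,0,1],[0,0,0,0,1]]' 30; python3 g.py cm
```

```text
t: 2.25
tcp_pos: [467.9, -113.9, 13.0]
eef_rot: [1.0, -0.001, -0.002, -0.001]
force: [-0.6, 0.5, -0.1]
finger_gap: 1.002
t: 2.92
tcp_pos: [470.2, -112.9, 17.1]
eef_rot: [1.0, -0.0, 0.0, 0.0]
force: [0.2, 2.2, 1.4]
finger_gap: 0.55
t 2.92 tcp [ 470.2 -112.9   17.1] yaw -0.03 F [0.2 2.2 1.4] gap 51.1 q6 1.28 tilt -1.0
cm shift cm [-8.71 17.21 -0.  ]
```

```bash
python3 -m inch '[[0,0,0,0,1],[0,0,0,0,1],[0,0,0,0,1],[0,0,0,0,1],[0,0,0,0,1],[0,0,0,0,1],[0,0,0,0,1],[0,0,0,0,1]]' 30; python3 g.py cm
```

```text
t: 3.58
tcp_pos: [470.2, -112.9, 17.0]
eef_rot: [1.0, -0.0, 0.0, -0.0]
force: [-0.6, 3.2, 4.7]
finger_gap: 0.468
t 3.58 tcp [ 470.2 -112.9   17. ] yaw -0.04 F [-0.6  3.2  4.7] gap 43.5 q6 1.28 tilt -1.0
cm shift cm [-8.71 17.22 -0.  ]
```

```bash
python3 -m inch '[[0,0,-0.1,0,1],[0,0,-0.3,0,1],[0,0,-0.6,0,1],[0,0,-1,0,1],[0,0,-1.5,0,1],[0,0,-2,0,1],[0,0,-2,0,1],[0,0,-2,0,1]]' 30; python3 g.py cm; python3 - <<'E'
from h import *
for n in ('scene',):
    c=cam(n); P=cloud(c); cv2.imwrite('pics/s1.png',cv2.resize(c['image'][160:320,160:360],None,fx=3,fy=3))
E
```

```text
t: 4.25
tcp_pos: [470.3, -113.1, 37.3]
eef_rot: [1.0, -0.0, 0.0, 0.0]
force: [-0.2, -0.5, -2.0]
finger_gap: 0.471
t 4.25 tcp [ 470.3 -113.1   37.3] yaw -0.04 F [-0.2 -0.5 -2. ] gap 43.8 q6 1.28 tilt -1.0
cm shift cm [-8.72 17.2  -0.  ]
```

View pics/s1.png

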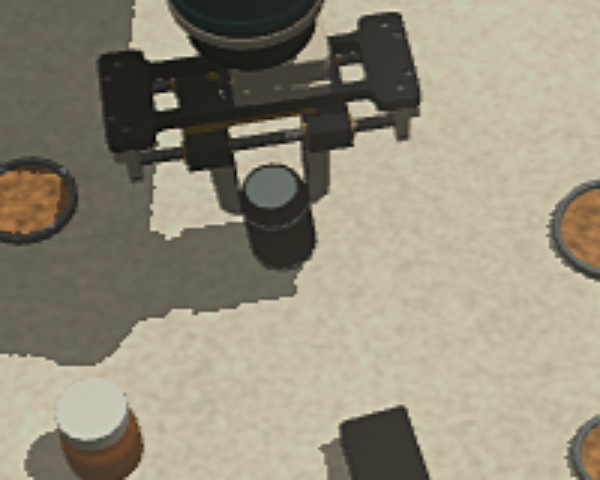

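The lens is held, upright between the pads at about (275,220) in the crop, and the force reads -2 N, which fits its weight. I carry it to cup_m.

```bash
python3 -m inch '[[-0.5,1,-1,0,1],[-2,4,-2,0,1],[-4,8,-2,0,1],[-6,12,-2,0,1],[-7.8,15.5,-2,0,1],[-8.6,17,-2,0,1],[-8.7,17.2,-2,0,1],[-8.7,17.2,-2,0,1]]'; python3 -m inch '[[0,0,0,0,1],[0,0,0,0,1],[0,0,0,0,1],[0,0,0.5,0,1],[0,0,1,0,1],[0,0,1.5,0,1],[0,0,2,0,1],[0,0,2,0,1]]'; python3 g.py cm
```

```text
t: 4.97
tcp_pos: [382.0, -286.2, 57.2]
eef_rot: [1.0, -0.002, -0.0, 0.0]
force: [0.4, 1.2, -2.7]
finger_gap: 0.469
t: 5.63
tcp_pos: [382.5, -284.4, 35.4]
eef_rot: [1.0, -0.0, -0.001, -0.001]
force: [0.1, 0.5, -2.7]
finger_gap: 0.467
t 5.63 tcp [ 382.5 -284.4   35.4] yaw -0.02 F [ 0.1  0.5 -2.7] gap 43.4 q6 0.88 tilt -1.0
cm shift cm [ 0.05  0.06 -0.  ]
```

```bash
python3 -m inch '[[0,0,0.3,0,1],[0,0,0.6,0,1],[0,0,0.9,0,1],[0,0,1.2,0,1],[0,0,1.4,0,1],[0,0,1.6,0,1],[0,0,1.7,0,1],[0,0,1.7,0,1]]'; python3 g.py;  python3 -m inch '[[0,0,0,0,1],[0,0,0,0,1],[0,0,0,0,0.5],[0,0,0,0,0.4],[0,0,0,0,0.3],[0,0,0,0,0.2],[0,0,0,0,0],[0,0,0,0,0]]'; python3 g.py
```

```text
t: 6.3
tcp_pos: [383.3, -285.0, 20.3]
eef_rot: [1.0, -0.0, 0.0, 0.0]
force: [0.0, 1.7, 1.5]
finger_gap: 0.468
t 6.3 tcp [ 383.3 -285.    20.3] yaw -0.04 F [0.  1.7 1.5] gap 43.5 q6 0.88 tilt -1.0
t: 6.97
tcp_pos: [383.0, -284.9, 19.8]
eef_rot: [1.0, -0.0, -0.0, 0.0]
force: [0.6, -0.2, 0.5]
finger_gap: 0.811
t 6.97 tcp [ 383.  -284.9   19.8] yaw -0.04 F [ 0.6 -0.2  0.5] gap 75.5 q6 0.88 tilt -1.0
```

```bash
python3 -m inch '[[0,0,0,0,0],[0,0,-1,0,0],[0,0,-3,0,0],[0,0,-6,0,0],[0,0,-9,0,0],[0,0,-11.5,0,0],[0,0,-13,0,0],[0.5,-1,-13,0,0]]'
python3 -m inch '[[1,-2.4,0,0,0],[2.2,-5.2,0,0,0],[3.5,-8.4,0,0,0],[4.8,-11.6,0,0,0],[6.1,-14.8,0,0,0],[7.4,-18,0,0,0],[8.7,-21.2,0,0,0],[10,-24.4,0,0,0]]'
python3 -m inch '[[1.3,-3.2,0,0,0],[2.6,-6.4,0,0,0],[3.9,-9.6,0,0,0],[5.2,-12.8,0,0,0],[6.5,-16,0,0,0],[7.8,-19,0,0,0],[9,-21.5,0,0,0],[9.8,-23.5,0,0,0]]'
python3 g.py xs
python3 - <<'E'
from h import *
c=cam('top'); P=cloud(c); z=P[...,2]
ok=(abs(P[...,0]-383)<50)&(abs(P[...,1]+285)<50)&(z>25)&(z<90); p=P[ok]; h=np.percentile(p[:,2],95); print('m',h,cv2.minEnclosingCircle(p[p[:,2]>h-4][:,:2].astype(np.float32)))
E
```

```text
t: 7.63
tcp_pos: [388.7, -276.4, 154.3]
eef_rot: [1.0, -0.001, 0.002, 0.002]
force: [-0.0, -1.6, 0.3]
finger_gap: 0.997
t: 8.3
tcp_pos: [488.2, -28.7, 149.7]
eef_rot: [1.0, -0.0, -0.0, -0.0]
force: [0.4, -0.8, 0.7]
finger_gap: 0.998
t: 8.97
tcp_pos: [586.3, 206.6, 149.1]
eef_rot: [1.0, 0.0, -0.001, 0.0]
force: [-0.7, -0.2, 0.1]
finger_gap: 1.001
t 8.97 tcp [586.3 206.6 149.1] yaw 0.03 F [-0.7 -0.2  0.1] gap 93.1 q6 1.87 tilt -1.0
xs shift cm [ 4.07 -8.69 -0.  ]
m 73.91409257643367 ((383.1678466796875, -279.36376953125), 19.485841751098633)
```

Lens m stands in its cup at about (383,-280), some 5 mm off centre. That matches the roughly 4 mm jaw offset I had at the grasp, so I will centre the next ones before closing.

```bash
python3 -m inch '[[1,-2.2,0,0,0],[2,-4.5,1,0,0],[3,-6.5,2,0,0],[3.8,-8.2,3,0,0],[4.1,-8.7,4,0,0],[4.1,-8.7,4,0,0],[4.1,-8.7,4,0,0],[4.1,-8.7,4,0,0]]'; python3 -m inch '[[0,0,0,0,0],[0,0,0,0,0],[0,0,0,0,0],[0,0,0,0,0],[0,0,0,0,0],[0,0,0,0,0],[0,0,0,0,0],[0,0,0,0,0]]'
python3 g.py xs
python3 - <<'E'
from h import *
c=cam('wrist'); P=cloud(c); z=P[...,2]
ok=(c['range_z']>0)&(abs(P[...,0]-627)<30)&(abs(P[...,1]-293)<30)&(z>20)&(z<75); p=P[ok]; h=np.percentile(p[:,2],95); print('xs',h,cv2.minEnclosingCircle(p[p[:,2]>h-4][:,:2].astype(np.float32)))
E
```

```text
t: 9.68
tcp_pos: [627.2, 290.3, 110.5]
eef_rot: [1.0, -0.001, 0.0, 0.0]
force: [-0.3, -0.3, 0.4]
finger_gap: 1.001
t: 10.35
tcp_pos: [627.4, 290.9, 109.8]
eef_rot: [1.0, -0.0, 0.0, -0.0]
force: [-0.1, 0.1, -0.1]
finger_gap: 1.003
t 10.35 tcp [627.4 290.9 109.8] yaw -0.04 F [-0.1  0.1 -0.1] gap 93.2 q6 1.97 tilt -1.0
xs shift cm [-0.04 -0.26 -0.  ]
xs 56.530071909468354 ((627.5645751953125, 293.2493896484375), 8.031245231628418)
```

```bash
python3 -m inch '[[0,-0.2,1,0,0],[0,-0.2,2.5,0,0],[0,-0.2,4,0,0],[0,-0.2,5.5,0,0],[0,-0.2,7,0,0],[0,-0.2,8.5,0,0],[0,-0.2,9.2,0,0],[0,-0.2,9.5,0,0]]'
for i in 1 2; do python3 -m inch '[[0,0,0,0,1],[0,0,0,0,1],[0,0,0,0,1],[0,0,0,0,1],[0,0,0,0,1],[0,0,0,0,1],[0,0,0,0,1],[0,0,0,0,1]]' 20; done; python3 g.py xs cxs
```

```text
t: 11.07
tcp_pos: [626.7, 292.6, 12.7]
eef_rot: [1.0, -0.0, -0.001, 0.0]
force: [0.5, 0.1, 0.8]
finger_gap: 0.997
t: 11.73
tcp_pos: [627.4, 292.9, 15.0]
eef_rot: [1.0, -0.0, 0.0, -0.0]
force: [-0.3, -0.4, 0.6]
finger_gap: 0.48
t: 12.4
tcp_pos: [627.3, 292.9, 14.8]
eef_rot: [1.0, -0.0, -0.0, 0.0]
force: [-0.5, -1.5, -0.2]
finger_gap: 0.139
t 12.4 tcp [627.3 292.9  14.8] yaw -0.04 F [-0.5 -1.5 -0.2] gap 13.0 q6 1.97 tilt -1.0
xs shift cm [-0.03 -0.06 -0.  ]
cxs shift cm [-11.34  72.7    0.  ]
```

```bash
python3 -m inch '[[0,0,0,0,1],[0,0,0,0,1],[0,0,0,0,1],[0,0,0,0,1],[0,0,0,0,1],[0,0,0,0,1],[0,0,0,0,1],[0,0,0,0,1]]' 20; python3 g.py; python3 - <<'E'
from h import *
c=cam('scene'); cv2.imwrite('pics/s2.png',cv2.resize(c['image'][200:300,400:525],None,fx=5,fy=5,interpolation=cv2.INTER_CUBIC))
E
```

```text
t: 13.07
tcp_pos: [627.3, 292.9, 14.8]
eef_rot: [1.0, -0.0, -0.0, -0.0]
force: [1.1, -1.4, -0.9]
finger_gap: 0.14
t 13.07 tcp [627.3 292.9  14.8] yaw -0.04 F [ 1.1 -1.4 -0.9] gap 13.0 q6 1.97 tilt -1.0
```

View pics/s2.png

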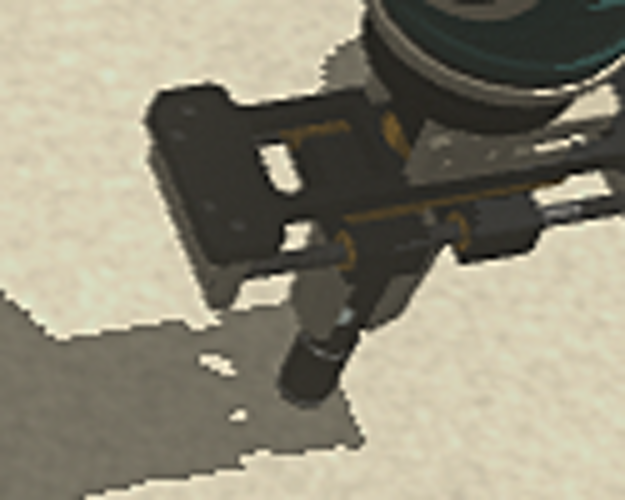

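The lens is held between the pads at about (320,350) in the crop, and the gap is stable. I lift and carry it high: over the jar (62 mm tall) and the case.

```bash
python3 -m inch '[[0,0,-0.1,0,1],[0,0,-0.3,0,1],[0,0,-1,0,1],[0,0,-2.5,0,1],[0,0,-4.5,0,1],[0,0,-7,0,1],[0,0,-9,0,1],[0,0,-10,0,1]]'
python3 -m inch '[[-0.2,1,0,0,1],[-0.4,2.6,0,0,1],[-0.8,5,0,0,1],[-1.2,8,0,0,1],[-1.7,11,0,0,1],[-2.2,14,0,0,1],[-2.7,17,0,0,1],[-3.1,20,0,0,1]]'
python3 g.py cxs
python3 - <<'E'
from h import *
c=cam('scene'); cv2.imwrite('pics/s3.png',cv2.resize(c['image'][150:350,250:500],None,fx=2.5,fy=2.5))
E
```

```text
t: 13.78
tcp_pos: [628.4, 293.4, 119.6]
eef_rot: [1.0, -0.0, 0.002, -0.001]
force: [-0.6, 0.4, -0.2]
finger_gap: 0.139
t: 14.45
tcp_pos: [594.5, 90.3, 113.1]
eef_rot: [1.0, -0.001, -0.001, 0.0]
force: [1.5, -0.9, -0.2]
finger_gap: 0.137
t 14.45 tcp [594.5  90.3 113.1] yaw -0.06 F [ 1.5 -0.9 -0.2] gap 12.8 q6 1.68 tilt -1.0
cxs shift cm [-8.050e+00  5.244e+01  4.000e-02]
```

View pics/s3.png

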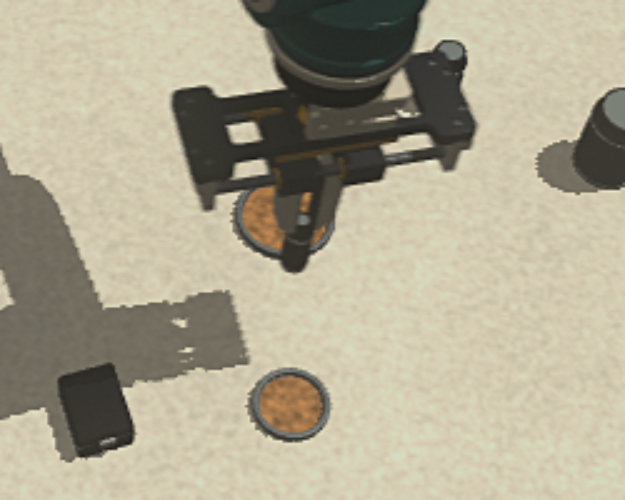

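Lens xs is held upright at about (297,240) in the crop. I carry on to cup_xs.

```bash
python3 -m inch '[[-0.5,3,0,0,1],[-1,6.2,0,0,1],[-1.5,9.4,0,0,1],[-2,12.6,0,0,1],[-2.5,15.8,0,0,1],[-3,19,0,0,1],[-3.5,22.2,0,0,1],[-4,25.4,0,0,1]]'
python3 -m inch '[[-0.5,3.2,0,0,1],[-1,6.4,0,0,1],[-1.5,9.6,0,0,1],[-2,12.8,0,0,1],[-2.5,16,0,0,1],[-3,19.2,0,0,1],[-3.4,21.8,0,0,1],[-3.7,24,0,0,1]]'
python3 -m inch '[[-0.2,1.5,0.5,0,1],[-0.3,2.4,1.5,0,1],[-0.4,2.8,3,0,1],[-0.4,2.8,4.5,0,1],[-0.4,2.8,6,0,1],[-0.4,2.8,6.5,0,1],[-0.4,2.8,6.5,0,1],[-0.4,2.8,6.5,0,1]]'
python3 -m inch '[[0,0,0,0,1],[0,0,0,0,1],[0,0,0,0,1],[0,0,0,0,1],[0,0,0,0,1],[0,0,0,0,1],[0,0,0,0,1],[0,0,0,0,1]]'
python3 g.py cxs
```

```text
t: 15.17
tcp_pos: [554.0, -163.2, 113.2]
eef_rot: [1.0, -0.001, -0.001, -0.0]
force: [1.7, 0.4, 0.8]
finger_gap: 0.139
t: 15.83
tcp_pos: [516.4, -403.1, 113.0]
eef_rot: [1.0, -0.001, -0.001, -0.001]
force: [-0.6, 0.3, -1.0]
finger_gap: 0.134
t: 16.5
tcp_pos: [515.2, -428.3, 49.7]
eef_rot: [1.0, 0.0, -0.0, -0.0]
force: [-0.5, -0.3, -0.0]
finger_gap: 0.136
t: 17.17
tcp_pos: [514.9, -429.0, 49.9]
eef_rot: [1.0, -0.0, 0.0, -0.0]
force: [-0.5, 0.0, -1.4]
finger_gap: 0.14
t 17.17 tcp [ 514.9 -429.    49.9] yaw -0.04 F [-0.5  0.  -1.4] gap 13.1 q6 0.84 tilt -1.0
cxs shift cm [-0.14  0.5  -0.  ]
```

```bash
python3 -m inch '[[0,0.2,0,0,1],[-0.1,0.5,0.3,0,1],[-0.1,0.5,0.7,0,1],[-0.1,0.5,1.1,0,1],[-0.1,0.5,1.5,0,1],[-0.1,0.5,1.8,0,1],[-0.1,0.5,2,0,1],[-0.1,0.5,2,0,1]]'
python3 g.py cxs
python3 - <<'E'
from h import *
a=cam('scene')['image'][230:330,40:165]; b=cam('wrist')['image'][140:480,130:510]
cv2.imwrite('pics/x1.png',np.hstack([cv2.resize(a,(400,320)),cv2.resize(b,(400,320))]))
E
```

```text
t: 17.83
tcp_pos: [513.7, -433.7, 29.1]
eef_rot: [1.0, -0.0, -0.0, -0.0]
force: [-0.4, -0.1, -0.6]
finger_gap: 0.14
t 17.83 tcp [ 513.7 -433.7   29.1] yaw -0.03 F [-0.4 -0.1 -0.6] gap 13.0 q6 0.83 tilt -1.0
cxs shift cm [-0.02  0.03 -0.  ]
```

View pics/x1.png

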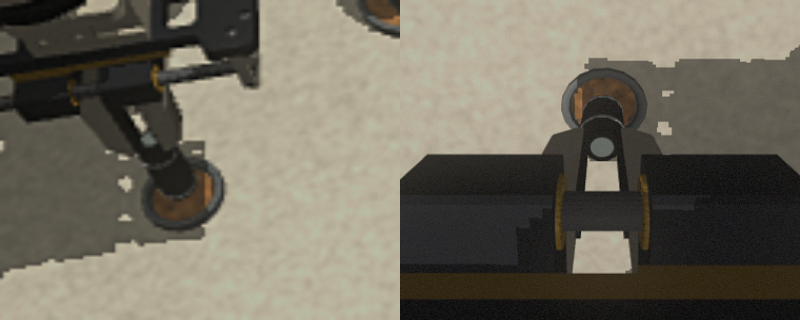

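Both views show the lens foot above the cup, centred sideways. I lower and release.

```bash
python3 -m inch '[[0,0,0.2,0,1],[0,0,0.5,0,1],[0,0,0.8,0,1],[0,0,1,0,1],[0,0,1.1,0,1],[0,0,1.2,0,1],[0,0,1.2,0,1],[0,0,1.2,0,1]]'; python3 -m inch '[[0,0,0,0,1],[0,0,0,0,0.8],[0,0,0,0,0.6],[0,0,0,0,0.4],[0,0,0,0,0.2],[0,0,0,0,0],[0,0,0,0,0],[0,0,0,0,0]]'; python3 g.py
python3 -m inch '[[0,0,0,0,0],[0,0,0,0,0],[0,0,-2,0,0],[0,0,-5,0,0],[0,0,-8,0,0],[0,0,-11,0,0],[0,0,-12.5,0,0],[0,0,-13,0,0]]'; python3 g.py s
python3 - <<'E'
from h import *
c=cam('wrist'); P=cloud(c); z=P[...,2]
ok=(c['range_z']>0)&(abs(P[...,0]-513)<30)&(abs(P[...,1]+434)<30)&(z>20)&(z<75); p=P[ok]; h=np.percentile(p[:,2],95); print('xs',h,cv2.minEnclosingCircle(p[p[:,2]>h-4][:,:2].astype(np.float32)))
E
```

```text
t: 18.6
tcp_pos: [513.9, -434.0, 17.9]
eef_rot: [1.0, -0.0, 0.0, 0.0]
force: [-0.4, 0.8, -0.3]
finger_gap: 0.133
t: 19.27
tcp_pos: [513.9, -434.0, 17.8]
eef_rot: [1.0, -0.0, -0.0, -0.0]
force: [-0.2, 1.0, -0.3]
finger_gap: 0.579
t 19.27 tcp [ 513.9 -434.    17.8] yaw -0.04 F [-0.2  1.  -0.3] gap 53.9 q6 0.83 tilt -1.0
t: 19.93
tcp_pos: [514.6, -434.7, 151.0]
eef_rot: [1.0, -0.0, 0.001, 0.001]
force: [-0.4, 0.2, 0.6]
finger_gap: 1.002
t 19.93 tcp [ 514.6 -434.7  151. ] yaw -0.04 F [-0.4  0.2  0.6] gap 93.2 q6 0.83 tilt -0.99999
s shift cm [-12.74 -73.23  -0.24]
xs 59.41187311474609 ((514.0164184570312, -433.38116455078125), 8.003815650939941)
```

Lens xs is in its cup: (514,-433.4), top at 59.4 (56 + 3 expected). Next is lens s.

```bash
python3 -m inch '[[-0.2,-1.2,0,0,0],[-0.6,-3.5,0,0,0],[-1.2,-6.7,0,0,0],[-1.7,-9.9,0,0,0],[-2.3,-13.2,0,0,0],[-2.8,-16.5,0,0,0],[-3.4,-19.8,0,0,0],[-4,-23.1,0,0,0]]'
python3 -m inch '[[-0.6,-3.3,0,0,0],[-1.2,-6.6,0,0,0],[-1.8,-9.9,0,0,0],[-2.4,-13.2,0,0,0],[-3,-16.5,0,0,0],[-3.5,-19.8,0,0,0],[-4,-23.1,0,0,0],[-4.5,-26.4,0,0,0]]'
python3 -m inch '[[-0.6,-3.3,0,0,0],[-1.2,-6.6,0,0,0],[-1.8,-9.9,0,0,0],[-2.4,-13.2,0,0,0],[-3,-16.5,0,0,0],[-3.5,-19.8,0,0,0],[-4,-22,1,0,0],[-4.1,-23.4,2,0,0]]'
python3 -m inch '[[0,0,1,0,0],[0,0,2,0,0],[0,0,2,0,0],[0,0,2,0,0],[0,0,2,0,0],[0,0,2,0,0],[0,0,2,0,0],[0,0,2,0,0]]'
python3 g.py s
python3 - <<'E'
from h import *
c=cam('wrist'); P=cloud(c); z=P[...,2]
ok=(c['range_z']>0)&(abs(P[...,0]-388)<35)&(abs(P[...,1]-298)<35)&(z>20)&(z<75); p=P[ok]; h=np.percentile(p[:,2],95); print('s',h,cv2.minEnclosingCircle(p[p[:,2]>h-4][:,:2].astype(np.float32)))
E
```

```text
t: 20.65
tcp_pos: [472.5, -200.7, 145.2]
eef_rot: [1.0, -0.0, -0.001, -0.001]
force: [0.1, 0.2, 1.1]
finger_gap: 1.002
t: 21.32
tcp_pos: [427.4, 62.7, 145.5]
eef_rot: [1.0, -0.0, -0.001, 0.0]
force: [1.3, -0.2, -1.0]
finger_gap: 1.0
t: 21.98
tcp_pos: [386.3, 297.0, 125.4]
eef_rot: [1.0, 0.001, -0.001, 0.0]
force: [0.8, -0.9, 0.8]
finger_gap: 1.0
t: 22.65
tcp_pos: [388.6, 294.9, 108.3]
eef_rot: [1.0, -0.001, 0.0, -0.0]
force: [-0.3, 0.1, -0.2]
finger_gap: 1.002
t 22.65 tcp [388.6 294.9 108.3] yaw -0.07 F [-0.3  0.1 -0.2] gap 93.1 q6 2.17 tilt -1.0
s shift cm [-0.1  -0.28  0.  ]
s 62.62264339811471 ((387.0727844238281, 297.90460205078125), 13.978970527648926)
```

```bash
python3 -m inch '[[-0.1,-0.3,1,0,0],[-0.1,-0.3,2.5,0,0],[-0.1,-0.3,4,0,0],[-0.1,-0.3,5.5,0,0],[-0.1,-0.3,7,0,0],[-0.1,-0.3,8.2,0,0],[-0.1,-0.3,9,0,0],[-0.1,-0.3,9.2,0,0]]'
for i in 1 2; do python3 -m inch '[[0,0,0,0,1],[0,0,0,0,1],[0,0,0,0,1],[0,0,0,0,1],[0,0,0,0,1],[0,0,0,0,1],[0,0,0,0,1],[0,0,0,0,1]]' 25; done; python3 g.py s cs
python3 -m inch '[[0,0,-0.1,0,1],[0,0,-0.3,0,1],[0,0,-1,0,1],[0,0,-2.5,0,1],[0,0,-4.5,0,1],[0,0,-7,0,1],[0,0,-9,0,1],[0,0,-10,0,1]]'; python3 g.py cs
python3 - <<'E'
from h import *
c=cam('scene'); cv2.imwrite('pics/s4.png',cv2.resize(c['image'][90:290,340:590],None,fx=2.5,fy=2.5))
E
```

```text
t: 23.37
tcp_pos: [386.7, 297.7, 14.1]
eef_rot: [1.0, -0.0, -0.001, 0.001]
force: [-1.0, -0.3, -0.5]
finger_gap: 1.004
t: 24.03
tcp_pos: [387.4, 298.1, 16.0]
eef_rot: [1.0, -0.0, 0.0, -0.0]
force: [0.3, -0.6, 0.3]
finger_gap: 0.475
t: 24.7
tcp_pos: [387.4, 298.1, 15.9]
eef_rot: [1.0, -0.0, 0.0, 0.0]
force: [-0.3, -0.5, 3.8]
finger_gap: 0.281
t 24.7 tcp [387.4 298.1  15.9] yaw -0.04 F [-0.3 -0.5  3.8] gap 26.1 q6 2.18 tilt -1.0
s shift cm [0.03 0.04 0.  ]
cs shift cm [27.87 21.62  0.  ]
t: 25.37
tcp_pos: [388.0, 298.6, 119.0]
eef_rot: [1.0, -0.0, 0.001, -0.001]
force: [0.1, 0.4, -1.5]
finger_gap: 0.283
t 25.37 tcp [388.  298.6 119. ] yaw -0.04 F [ 0.1  0.4 -1.5] gap 26.3 q6 2.18 tilt -1.0
cs shift cm [27.82 21.67  0.03]
```

View pics/s4.png

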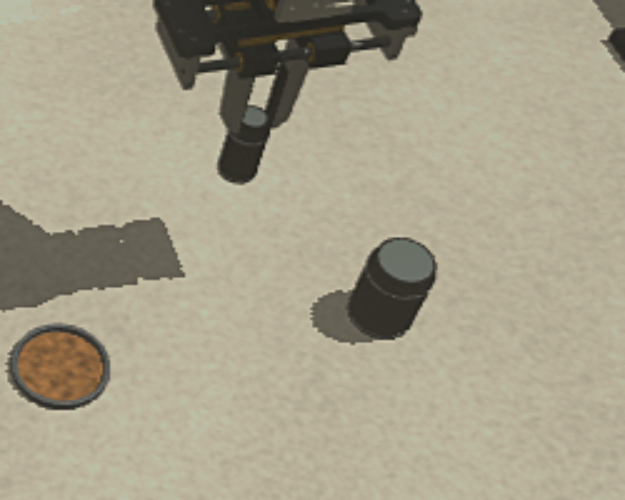

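Lens s hangs upright at (245,145) in the crop. I carry it to cup_s.

```bash
python3 -m inch '[[0.6,0.5,0,0,1],[2,1.5,0,0,1],[4.3,3.3,0,0,1],[6.8,5.2,0,0,1],[9.3,7.2,0,0,1],[11.8,9.1,0,0,1],[14.3,11.1,0,0,1],[16.8,13,0,0,1]]'
python3 -m inch '[[2.4,1.9,0,0,1],[4.9,3.8,0,0,1],[7,5.5,0.5,0,1],[9,7,1.5,0,1],[10.4,8.1,2.5,0,1],[11,8.6,4,0,1],[11.1,8.6,5.5,0,1],[11.1,8.6,6.5,0,1]]'
python3 -m inch '[[0,0,0,0,1],[0,0,0,0,1],[0,0,0,0,1],[0,0,0,0,1],[0,0,0,0,1],[0,0,0,0,1],[0,0,0,0,1],[0,0,0,0,1]]'
python3 g.py cs
python3 - <<'E'
from h import *
a=cam('scene')['image'][220:340,290:440]; b=cam('wrist')['image'][140:480,130:510]
cv2.imwrite('pics/x2.png',np.hstack([cv2.resize(a,(400,320)),cv2.resize(b,(400,320))]))
E
```

```text
t: 26.08
tcp_pos: [556.0, 166.0, 113.8]
eef_rot: [1.0, -0.0, -0.001, 0.0]
force: [0.6, 0.3, -1.8]
finger_gap: 0.28
t: 26.75
tcp_pos: [664.8, 81.8, 47.2]
eef_rot: [1.0, -0.001, -0.002, 0.0]
force: [0.3, 0.2, -1.7]
finger_gap: 0.279
t: 27.42
tcp_pos: [666.3, 81.9, 51.1]
eef_rot: [1.0, -0.0, 0.0, -0.0]
force: [0.2, 0.1, -1.6]
finger_gap: 0.284
t 27.42 tcp [666.3  81.9  51.1] yaw -0.03 F [ 0.2  0.1 -1.6] gap 26.4 q6 1.66 tilt -1.0
cs shift cm [-0.03  0.02 -0.  ]
```

View pics/x2.png

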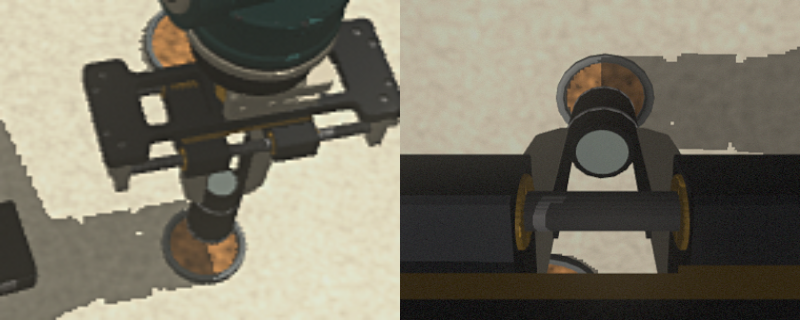

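Lens s hangs over cup_s and is centred in both views (TCP 51, so its foot is about 32 mm above the floor). I lower it by 32 mm.

```bash
python3 -m inch '[[0,0,0.4,0,1],[0,0,0.9,0,1],[0,0,1.4,0,1],[0,0,1.9,0,1],[0,0,2.4,0,1],[0,0,2.8,0,1],[0,0,3.1,0,1],[0,0,3.2,0,1]]'; python3 -m inch '[[0,0,0,0,1],[0,0,0,0,1],[0,0,0,0,0.6],[0,0,0,0,0.4],[0,0,0,0,0.2],[0,0,0,0,0],[0,0,0,0,0],[0,0,0,0,0]]'; python3 g.py
python3 -m inch '[[0,0,0,0,0],[0,0,0,0,0],[0,0,-2,0,0],[0,0,-5,0,0],[0,0,-8,0,0],[0,0,-11,0,0],[0,0,-12.5,0,0],[0,0,-13,0,0]]'; python3 g.py l
python3 - <<'E'
from h import *
c=cam('wrist'); P=cloud(c); z=P[...,2]
ok=(c['range_z']>0)&(abs(P[...,0]-666)<35)&(abs(P[...,1]-82)<35)&(z>20)&(z<85); p=P[ok]; h=np.percentile(p[:,2],95); print('s',h,cv2.minEnclosingCircle(p[p[:,2]>h-4][:,:2].astype(np.float32)))
E
```

```text
t: 28.18
tcp_pos: [666.5, 81.8, 18.9]
eef_rot: [1.0, -0.0, 0.0, 0.0]
force: [-2.1, -1.0, 7.5]
finger_gap: 0.278
t: 28.85
tcp_pos: [666.2, 81.9, 18.8]
eef_rot: [1.0, -0.0, -0.0, 0.0]
force: [0.8, 0.4, -0.5]
finger_gap: 0.663
t 28.85 tcp [666.2  81.9  18.8] yaw -0.03 F [ 0.8  0.4 -0.5] gap 61.6 q6 1.66 tilt -1.0
t: 29.52
tcp_pos: [667.2, 82.0, 152.0]
eef_rot: [1.0, -0.0, 0.002, -0.0]
force: [0.8, -0.2, -0.1]
finger_gap: 1.002
t 29.52 tcp [667.2  82.  152. ] yaw -0.04 F [ 0.8 -0.2 -0.1] gap 93.2 q6 1.66 tilt -0.99999
l shift cm [-17.69 -33.69  -0.06]
s 65.70370568897258 ((665.6787719726562, 81.95185852050781), 13.865411758422852)
```

Lens s is in place: (665.7,82), top at 65.7. Now lens l.

```bash
python3 -m inch '[[-0.4,-0.8,0,0,0],[-1.5,-3,0,0,0],[-3,-5.7,0,0,0],[-4.5,-8.5,0,0,0],[-6,-11.3,0,0,0],[-7.5,-14.1,0,0,0],[-9,-17,0,0,0],[-10.5,-20,0,0,0]]'
python3 -m inch '[[-1.5,-2.9,0,0,0],[-3,-5.8,0,0,0],[-4.5,-8.7,0,0,0],[-6,-11.3,0,0,0],[-6.9,-13.2,0.5,0,0],[-7.2,-13.7,1.5,0,0],[-7.2,-13.7,2.5,0,0],[-7.2,-13.7,3,0,0]]'
python3 -m inch '[[0,0,0,0,0],[0,0,0,0,0],[0,0,0,0,0],[0,0,0,0,0],[0,0,0,0,0],[0,0,0,0,0],[0,0,0,0,0],[0,0,0,0,0]]'
python3 g.py l
python3 - <<'E'
from h import *
c=cam('wrist'); P=cloud(c); z=P[...,2]
ok=(c['range_z']>0)&(abs(P[...,0]-490)<45)&(abs(P[...,1]-419)<45)&(z>20)&(z<85); p=P[ok]; h=np.percentile(p[:,2],95); print('l',h,cv2.minEnclosingCircle(p[p[:,2]>h-4][:,:2].astype(np.float32)))
E
```

```text
t: 30.23
tcp_pos: [559.3, 283.2, 146.2]
eef_rot: [1.0, -0.0, -0.001, 0.001]
force: [-0.1, -1.2, -1.0]
finger_gap: 1.005
t: 30.9
tcp_pos: [488.5, 418.1, 115.3]
eef_rot: [1.0, -0.0, -0.001, 0.001]
force: [-0.1, 0.3, -0.9]
finger_gap: 1.001
t: 31.57
tcp_pos: [489.5, 419.0, 119.0]
eef_rot: [1.0, -0.0, 0.0, -0.0]
force: [-0.2, 0.3, 0.2]
finger_gap: 1.004
t 31.57 tcp [489.5 419.  119. ] yaw -0.04 F [-0.2  0.3  0.2] gap 93.4 q6 2.24 tilt -1.0
l shift cm [ 0.1 -0.   0. ]
l 74.84596648365297 ((490.4221496582031, 419.96478271484375), 25.971323013305664)
```

```bash
python3 -m inch '[[0.1,-0.05,1,0,0],[0.1,-0.05,2.5,0,0],[0.1,-0.05,4,0,0],[0.1,-0.05,5.5,0,0],[0.1,-0.05,7,0,0],[0.1,-0.05,8.5,0,0],[0.1,-0.05,9.5,0,0],[0.1,-0.05,10,0,0]]'
for i in 1 2; do python3 -m inch '[[0,0,0,0,1],[0,0,0,0,1],[0,0,0,0,1],[0,0,0,0,1],[0,0,0,0,1],[0,0,0,0,1],[0,0,0,0,1],[0,0,0,0,1]]' 35; done; python3 g.py l cl
python3 -m inch '[[0,0,-0.1,0,1],[0,0,-0.3,0,1],[0,0,-0.8,0,1],[0,0,-1.6,0,1],[0,0,-2.8,0,1],[0,0,-4.2,0,1],[0,0,-5.5,0,1],[0,0,-6,0,1]]'; python3 g.py cl
```

```text
t: 32.28
tcp_pos: [489.8, 419.0, 16.4]
eef_rot: [1.0, -0.0, -0.001, 0.001]
force: [-0.5, -0.0, -0.0]
finger_gap: 0.998
t: 32.95
tcp_pos: [490.7, 419.5, 19.3]
eef_rot: [1.0, -0.0, 0.0, -0.0]
force: [0.0, -2.6, 4.4]
finger_gap: 0.606
t: 33.62
tcp_pos: [490.7, 419.5, 19.3]
eef_rot: [1.0, -0.0, 0.0, -0.0]
force: [-0.4, -2.9, 5.5]
finger_gap: 0.608
t 33.62 tcp [490.7 419.5  19.3] yaw -0.04 F [-0.4 -2.9  5.5] gap 56.6 q6 2.24 tilt -1.0
l shift cm [-0.02  0.05 -0.  ]
cl shift cm [ 0.05 29.45 -0.  ]
t: 34.28
tcp_pos: [491.3, 420.2, 82.4]
eef_rot: [1.0, -0.0, 0.001, -0.001]
force: [0.7, 0.9, -2.5]
finger_gap: 0.605
t 34.28 tcp [491.3 420.2  82.4] yaw -0.04 F [ 0.7  0.9 -2.5] gap 56.2 q6 2.24 tilt -0.99999
cl shift cm [-1.000e-02  2.952e+01 -6.000e-02]
```

```bash
python3 -m inch '[[0,0.5,0,0,1],[0,2,0,0,1],[0,4.3,0,0,1],[0,6.8,0,0,1],[0,9.3,0,0,1],[0,11.8,0,0,1],[0,14.3,0,0,1],[0,16.8,0,0,1]]'
python3 -m inch '[[0,2.5,0,0,1],[0,5,0,0,1],[0,7.5,0,0,1],[0,9.8,0.4,0,1],[0,11.4,0.9,0,1],[0,12.4,1.5,0,1],[0,12.7,2.2,0,1],[0,12.7,2.7,0,1]]'
python3 -m inch '[[0,0,0,0,1],[0,0,0,0,1],[0,0,0,0,1],[0,0,0,0,1],[0,0,0,0,1],[0,0,0,0,1],[0,0,0,0,1],[0,0,0,0,1]]'
python3 g.py cl
python3 - <<'E'
from h import *
a=cam('scene')['image'][150:270,290:440]; b=cam('wrist')['image'][140:480,130:510]
cv2.imwrite('pics/x3.png',np.hstack([cv2.resize(a,(400,320)),cv2.resize(b,(400,320))]))
E
```

```text
t: 34.95
tcp_pos: [489.5, 249.2, 77.9]
eef_rot: [1.0, -0.0, -0.001, 0.0]
force: [0.5, -0.1, -3.1]
finger_gap: 0.604
t: 35.62
tcp_pos: [489.7, 123.8, 50.6]
eef_rot: [1.0, -0.001, -0.0, 0.0]
force: [0.1, 1.8, -3.6]
finger_gap: 0.607
t: 36.28
tcp_pos: [490.3, 124.6, 51.9]
eef_rot: [1.0, -0.0, 0.0, -0.0]
force: [-0.4, -0.4, -3.4]
finger_gap: 0.606
t 36.28 tcp [490.3 124.6  51.9] yaw -0.03 F [-0.4 -0.4 -3.4] gap 56.4 q6 1.77 tilt -1.0
cl shift cm [ 0.07 -0.04  0.  ]
```

View pics/x3.png

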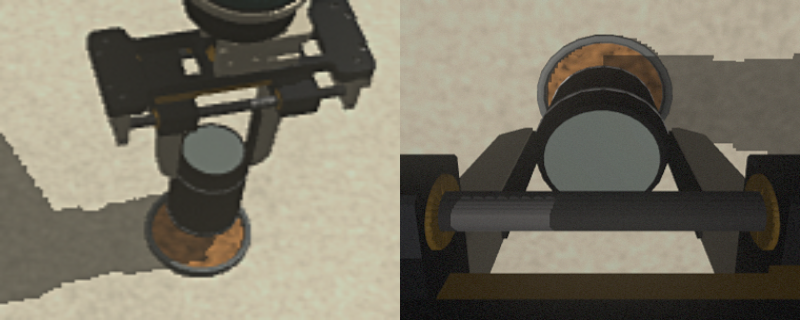

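Lens l is centred over cup_l in both views. I lower it 29.5 mm, release and retreat, then check everything.

```bash
python3 -m inch '[[0,0,0.4,0,1],[0,0,0.9,0,1],[0,0,1.4,0,1],[0,0,1.9,0,1],[0,0,2.3,0,1],[0,0,2.6,0,1],[0,0,2.85,0,1],[0,0,2.95,0,1]]'; python3 -m inch '[[0,0,0,0,1],[0,0,0,0,1],[0,0,0,0,0.3],[0,0,0,0,0.2],[0,0,0,0,0.1],[0,0,0,0,0],[0,0,0,0,0],[0,0,0,0,0]]'; python3 g.py
python3 -m inch '[[0,0,0,0,0],[0,0,0,0,0],[0,0,-2,0,0],[0,0,-5,0,0],[0,0,-8,0,0],[0,0,-11,0,0],[0,0,-13,0,0],[0,0,-14,0,0]]'; python3 -m inch '[[-1,-2,0,0,0],[-2,-5,0,0,0],[-3,-8,0,0,0],[-4,-11,0,0,0],[-4,-14,0,0,0],[-4,-17,0,0,0],[-4,-18,0,0,0],[-4,-18,0,0,0]]'; python3 -m inch '[[0,0,0,0,0],[0,0,0,0,0],[0,0,0,0,0],[0,0,0,0,0],[0,0,0,0,0],[0,0,0,0,0],[0,0,0,0,0],[0,0,0,0,0]]'
python3 m.py
python3 - <<'E'
from h import *
cv2.imwrite('pics/fin.png',cam('scene')['image'])
E
```

```text
t: 37.05
tcp_pos: [490.4, 124.4, 22.3]
eef_rot: [1.0, -0.0, 0.0, 0.0]
force: [-2.2, -1.4, 6.3]
finger_gap: 0.606
t: 37.72
tcp_pos: [490.3, 124.5, 22.4]
eef_rot: [1.0, -0.0, 0.0, -0.0]
force: [1.2, 0.2, 0.1]
finger_gap: 0.975
t 37.72 tcp [490.3 124.5  22.4] yaw -0.04 F [1.2 0.2 0.1] gap 90.6 q6 1.77 tilt -1.0
t: 38.38
tcp_pos: [491.1, 124.7, 165.5]
eef_rot: [1.0, -0.0, 0.002, -0.0]
force: [0.2, -0.6, 0.6]
finger_gap: 1.002
t: 39.05
tcp_pos: [449.8, 306.2, 161.1]
eef_rot: [1.0, 0.001, -0.001, 0.0]
force: [0.8, -0.1, -0.4]
finger_gap: 1.0
t: 39.72
tcp_pos: [450.4, 304.4, 162.4]
eef_rot: [1.0, -0.0, 0.0, -0.0]
force: [-0.8, 0.7, 0.0]
finger_gap: 0.997
top bench z 0.47085941286582056
 obj px [279. 168.] h 67.7 top centre [666.   82.5] r 13.6
 obj px [351. 179.] h 32.3 top centre [647.1 -70. ] r 34.8
 obj px [434. 204.] h 64.2 top centre [ 595.8 -245.6] r 22.5
 obj px [256. 250.] h 79.9 top centre [490.4 125.7] r 25.6
 obj px [522. 244.] h 60.3 top centre [ 514.3 -432. ] r 7.8
 obj px [451. 306.] h 73.5 top centre [ 383.1 -279.4] r 19.8
 cup px [267. 248.] mean [498.2 107.1] circ [492.9 123.5] r 36.4 area r 0 z 2.6
 cup px [445. 296.] mean [ 402.5 -276.7] circ [ 389.3 -280.3] r 28.6 area r 0 z 3.6
scene bench z 0.3267592658612557
 obj px [167. 215.] h 73.3 top centre [ 383.  -279.1] r 20.6
 obj px [366. 224.] h 79.4 top centre [489.3 125.1] r 27.1
 obj px [ 92. 283.] h 59.8 top centre [ 513.9 -431.9] r 9.0
 obj px [192. 302.] h 63.8 top centre [ 596.2 -246.3] r 23.0
 obj px [368. 303.] h 66.8 top centre [665.7  81.9] r 14.6
 obj px [288. 313.] h 32.3 top centre [645.6 -70.1] r 35.6
 cup px [165. 231.] mean [ 394.8 -291.9] circ [ 384.2 -283.9] r 30.0 area r 0 z 2.8
 cup px [363. 242.] mean [504.7 120. ] circ [490.8 125.3] r 36.1 area r 0 z 3.6
 cup px [ 98. 292.] mean [ 517.7 -431.3] circ [ 513.8 -432.2] r 18.4 area r 0 z 2.7
 cup px [366. 316.] mean [675.2  80.7] circ [665.5  82.1] r 24.1 area r 0 z 3.3
```

View pics/fin.png

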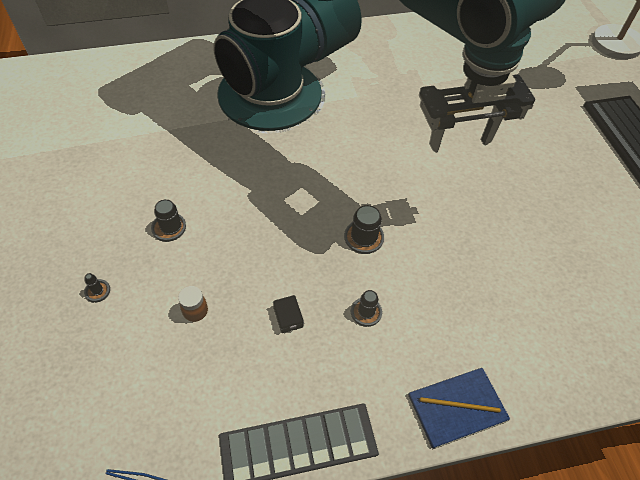

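All four lenses stand in their cups at the right heights, and the jar and case are unmoved. Lens m is the worst, about 5.5 mm off centre against the 12 mm limit.

```bash
python3 -c "
from rig import r
print(r.job_done())"
```

```text
the job is handed in; nothing more can be done
None
```

All four lenses are standing in the cups of their own size, and I handed the job in at about 40 s of the 112 s allowed. Handing in gives no verdict, so the results below are my own last checks.

| Lens | Offset from cup centre (limit 12 mm) | Top height measured, mm (expected) |
|---|---|---|
| xs | about 2 mm | 60 (59) |
| s | about 1 mm | 67 (65) |
| m | about 5.5 mm | 73.5 (71) |
| l | about 1 mm | 79.5 (77) |

- **Heights:** the top and scene cameras read 1–2.5 mm above the expected tops. They read about the same amount high on the bench-standing lenses before I started, so I take it as camera bias.
- **Upright:** in the last picture all four look upright and the gripper is clear of everything. I did not measure tilt as a number.
- **Jar and case:** both are within about 1 mm of where they started.
- **Lens m:** it is the least centred because I closed the jaws about 4 mm off its centre. I left it because it was well inside the limit.
- **Disagreement:** the gripper's gap reading while holding was smaller than the lens diameters (13 against 22 mm for xs, about 44 against 46 mm for m). The pictures and weight readings showed the lenses held firmly, so I went by those.

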